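# Set the length stop of a golf-shaft cut-off jig

### The arm

A 7-joint arm with a two-finger parallel gripper is mounted at the origin on the work surface. World frame = base frame: x ahead of the robot, y to its left, z up, the work surface at z = 0. Lengths are in m, angles in rad, forces in N, time in s.
With the tool pointing down it reaches from about 0.4 to 0.85 m from the base axis. Payload 6.9 kg.
Tool frame: the origin (TCP) lies midway between the tips of the shut fingers; the grasp point (between the pads) lies behind it (ctrl.pinch_z is the z of the grasp point in the tool frame, in m); z points along the fingers, y is the direction in which the jaws open and shut (so a half turn about z gives the same grasp; the last joint's range is limited). The gripper opens to 85 mm and grips with 20 to 120 N. Pads are 22 mm wide; open, the fingers measure 114 mm over their backs; the gripper's body (76 mm by 85 mm) begins 54 mm behind the grasp point. The pads swing forward as they close: fully open they stand 13 mm farther back than shut.
Start: joints at [1.365, 0.507, -0.238, 1.5, 0.126, 1.149, -0.155], TCP at [0.192, -0.595, 0.231] pointing down, gripper open.
Joint ranges: [-3.08, 3.08], [-0.24, 2.05], [-1.43, 1.35], [0, 2.5], [-1.52, 4.66], [0.17, 1.96], [-2.89, 2.89]. Speed limits (rad/s): [2.39, 2.39, 3.14, 3.14, 3.14, 3.14, 3.14].

### API

Orientations are given as a unit quaternion [w, x, y, z].
In Python, from station import ctrl, get_state, vision, ticket, models gives the robot as it stands. Calls block until the motion is done:
- ctrl.movep(position, orientation): joint-space move of the TCP to a pose.
- ctrl.movel(position, frame=None, max_speed=0.15): straight line of the TCP; frame=None keeps the orientation; max_speed is the mean speed in m/s.
- ctrl.set_joints(angles): joint-space move.
- ctrl.ungrasp() and ctrl.close_gripper(force=None): open the fingers fully, or close them until they stop; force is the grip in N (None keeps the last).
- ctrl.pause(seconds).
- ctrl.ik(position, orientation): joint angles nearest the present ones, or None.
- get_state(): the state.
- vision.grab_frame(name): name is "scene" or "top" or "wrist"; returns (picture, depth): 480x640x3 uint8, blue, green, red; 480x640 float32, m along the optical axis (not along the pixel's ray), 0 where there is no reading.
- vision.camera_info(name): a dict with "mtx" (3x3 intrinsics, pixels), "R" (3x3) and "t" (3): a world point X has camera coordinates R X + t; the wrist camera has in their place "hand_eye" (4x4, takes a point from camera to tool coordinates, whose origin is the TCP and whose axes are the flange's). Camera axes: x right, y down, z forward; pixel columns grow to the right and rows downward; lengths in m; the calibration is good to about 2 mm. A picture is of the moment at which its call begins: read the wrist's pose just before it. camera_info takes no time and is no camera call.
A pose or a line that the arm cannot do raises ctrl.Unreachable and nothing moves.
- ticket.close_job(): hands the job in, once; it reports no verdict.
Trained networks look in the newest picture that a camera, given by its name, has taken for a name from the list of things; names that differ only in an ending like _2 or _b are one class to them, and where a whole thing is asked for, a point or a joint stands for the part that bears it (a point fixed in the world has none). Each returns a list of dicts, best first, with "p" (0 to 1); they miss things now and then, are a little off and sometimes report something else, mostly with a low value. They report only what shows in the picture. A call takes as long as a camera call.
- models.recognise(camera, target): "point" ([column, row] in pixels, amid what is visible of it).
- models.masks_of(camera, target): "mask" (480x640 bool, what is visible of it) and "point" ([column, row] in pixels, amid what is visible of it).
The state is a dict: "time": time; "qpos": joint angles; "qd": joint speeds; "tau": joint torques, N m; "tcp_pos": TCP position; "eef_rot": TCP orientation; "contact_force": force on the tool from outside, world axes, zero at the start; "wrist_torque": the same for the moment, N m; "width": finger opening in m.
Only numpy, scipy, OpenCV 4.12 (cv2) and the standard library are available. Lean on these libraries where they do the work, as an engineer would, in place of code of your own. Each camera call takes 0.05 s, during which the arm holds its last target. There are 200 camera calls.

### The job

On the cut-off jig, press down the pad in the middle of the sliding length stop to free its brake and, keeping the pad pressed, push the slider along the rail until it rests against the marked stop (the stop block with a flat diamond-shaped plate sticking out over the scale), then let the pad come up and leave the slider there. Use the fingertips only: do not pinch the slider by its two ends or force it along with its brake on, and leave the loose things around the jig where they are.

Things in the scene. Friction and masses are not known exactly. Their poses are not given: they have to be found in the camera images.
- jig: the cut-off jig, fixed to the table: a red base plate 130 mm (x) by 620 mm (y, from -220 to +400 mm), 12 mm thick, with a level aluminium rail 30 mm wide and 400 mm long along its y axis, centred on the origin, rail top 34 mm above the table. A small motor with a cutting disc stands at the plate's +y end (y from 210 to 360 mm, up to 115 mm above the table). Origin on the table under the middle of the rail, z up.
- carriage_center (a point): centre of the sliding length stop (slider): a dark steel saddle on the rail, 80 mm long along the rail and 62 mm across. It has a raised end block at each end, and between them a well 44 mm long, open to both sides, with the pad in it. This point is on the saddle's deck, 46 mm above the table; the end blocks rise 29 mm higher, to 75 mm. The slider cannot leave the rail.
- carriage_end_a (a point): the slider's end block towards the jig's -y: 18 mm along the rail, 62 mm across, 29 mm high; this point is the middle of its top, 75 mm above the table, 31 mm from the slider's centre
- carriage_end_b (a point): the slider's end block towards the jig's +y: the same size; this point is the middle of its top, 75 mm above the table, 31 mm from the slider's centre
- pad_top (a point): middle of the top of the release pad, 41 mm along the rail by 40 mm across, dark rubber with ribs, 56 mm above the table when up and 19 mm below the tops of the end blocks. Pressed down with about 12 N it starts to move and frees the brake; 6 mm down (about 16 N) it meets its limit. The brake is free from about 1.5 mm down; it grips again when the pad comes up.
- pad (a joint): depth of the pad in m: 0 up (brake on), 0.006 fully down. The brake holds the slider with about 20 N; with the pad down the slider moves with 2 to 3 N.
- carriage (a joint): position of the slider along the rail in m, 0 with its centre at the middle of the rail, growing towards the jig's +y
- marked_stop: fixed steel block over the rail, on either side of the slider: 24 mm along the rail, 56 mm across, top 66 mm above the table. A flat diamond plate, 51 mm corner to corner, on its top sticks out to the jig's -x over the scale (centre 65 mm from the rail's middle, top 71 mm above the table). Origin: middle of its underside, 12 mm above the table. With the slider against it their centres are 52 mm apart
- plain_stop: the other stop: the same steel block on the other side of the slider, carrying a round thumbscrew 26 mm across (top 84 mm above the table) in place of the plate; origin as for the marked stop
- glue: bystander beside the jig, loose: small yellow glue bottle standing, 40 mm across, 95 mm tall. Origin at its underside.
- tape: bystander beside the jig, loose: roll of masking tape lying flat, 100 mm across, 24 mm high. Origin at its underside.
- iron_head: bystander beside the jig, loose: golf iron head lying flat, about 125 by 35 mm, 16 mm high. Origin at its underside.
- screwdriver: bystander beside the jig, loose: screwdriver lying flat, about 30 mm high at its handle. Origin at its underside.
- ferrule_cup: bystander beside the jig, loose: black plastic cup standing open end up, 64 mm across, 50 mm tall. Origin at its underside.
- vise_block: bystander beside the jig, loose: wooden shaft-clamping block, 30 by 60 mm, 35 mm high. Origin at its underside.
- brush: bystander beside the jig, loose: brush lying flat, about 30 mm high. Origin at its underside.

How it is judged:
By the outcome, as a careful person would: the job done as asked, in the order asked, and still so for the second after the job is handed in, with the robot touching nothing.
It also fails if it takes over 38 s, if anything falls off the work surface, if the arm or the gripper's body presses on something with over 40 N, if the wrist force passes 120 N, or if a joint passes its speed limit or range.

## Working session

There is one attempt and no reset: what is moved stays moved. The work goes in short steps, each a Python script; the robot and the scene stay as the last script left them, time stands still between calls to the robot, and variables do not carry over. Pictures are saved under pics/ and viewed, on a budget of 10 in all, crops included, one or two more only if the job needs it, and the job is handed in when it is done.

```bash
mkdir -p pics; ls
cat > h.py <<'E'
import numpy as np, cv2
from station import ctrl, get_state, vision, ticket, models
from scipy.spatial.transform import Rotation as Rn
def world(cam,px,d,st=None):
    ci=vision.camera_info(cam);K=np.array(ci["mtx"])
    c=np.linalg.inv(K)@np.array([px[0],px[1],1.])*d
    if cam!="wrist": return np.array(ci["R"]).T@(c-np.array(ci["t"]))
    T=np.array(ci["hand_eye"]);p=T[:3,:3]@c+T[:3,3]
    q=st["eef_rot"];return Rn.from_quat([q[1],q[2],q[3],q[0]]).as_matrix()@p+np.array(st["tcp_pos"])
def cloud(cam,mask,dep,st=None):
    v,u=np.nonzero(mask&(dep>0));d=dep[v,u]
    ci=vision.camera_info(cam);K=np.array(ci["mtx"])
    c=(np.linalg.inv(K)@np.vstack([u,v,np.ones(len(u))])*d)
    if cam!="wrist": return (np.array(ci["R"]).T@(c-np.array(ci["t"])[:,None])).T
    T=np.array(ci["hand_eye"]);p=T[:3,:3]@c+T[:3,3:]
    q=st["eef_rot"];return (Rn.from_quat([q[1],q[2],q[3],q[0]]).as_matrix()@p).T+np.array(st["tcp_pos"])
E
python3 - <<'E'
from h import *
s=get_state();print(s["time"],s["eef_rot"],s["contact_force"],ctrl.pinch_z)
for cam in ["top","scene"]:
    im,d=vision.grab_frame(cam);cv2.imwrite(f"pics/{cam}0.png",im)
    for t in ["jig","carriage_center","pad_top","marked_stop","plain_stop"]:
        for m in models.masks_of(cam,t)[:2]:
            c=cloud(cam,m["mask"],d)
            print(cam,t,round(m["p"],2),np.round(m["point"]),np.round(np.median(c,0),3) if len(c) else None,np.round(np.percentile(c,98,axis=0),3) if len(c) else None)
            if t=="jig" and m["p"]>.5: print(cv2.minAreaRect(c[(c[:,2]>.005)&(c[:,2]<.018)][:,:2].astype(np.float32)))
E
```

```text
pics
0.0 [-8.95171031e-04  9.87871930e-01  1.55268230e-01 -1.58283709e-04] [ 0.19315974 -0.22792734 -0.06921081] -0.0187
top jig 0.69 [271. 291.] [0.515 0.131 0.013] [0.582 0.411 0.095]
((0.5124235153198242, 0.11579009890556335), (0.13012446463108063, 0.6193640828132629), 0.24844509363174438)
top carriage_center 0.74 [336. 290.] [0.513 0.009 0.057] [0.543 0.046 0.077]
top carriage_center 0.64 [246. 292.] [0.512 0.171 0.066] [0.539 0.187 0.086]
top pad_top 0.59 [330. 292.] [0.513 0.01  0.056] [0.531 0.029 0.059]
top marked_stop 0.86 [410. 302.] [ 0.485 -0.129  0.07 ] [ 0.539 -0.112  0.074]
top marked_stop 0.7 [285. 201.] [0.671 0.083 0.023] [0.717 0.129 0.027]
top plain_stop 0.78 [245. 294.] [0.512 0.172 0.066] [0.539 0.189 0.086]
top plain_stop 0.71 [444. 353.] [ 0.395 -0.195  0.035] [ 0.413 -0.167  0.038]
scene jig 0.82 [342. 238.] [0.545 0.08  0.021] [0.593 0.371 0.095]
((0.5150043964385986, 0.11358852684497833), (0.6210148930549622, 0.14036333560943604), 89.07537841796875)
scene carriage_center 0.91 [298. 236.] [0.537 0.005 0.053] [0.545 0.045 0.076]
scene pad_top 0.8 [302. 226.] [0.521 0.009 0.056] [0.534 0.027 0.058]
scene pad_top 0.53 [213. 243.] [ 0.519 -0.134  0.066] [ 0.542 -0.117  0.073]
scene marked_stop 0.89 [214. 242.] [ 0.518 -0.134  0.066] [ 0.542 -0.117  0.073]
scene plain_stop 0.65 [383. 216.] [0.526 0.167 0.054] [0.541 0.196 0.084]
```

View pics/top0.png

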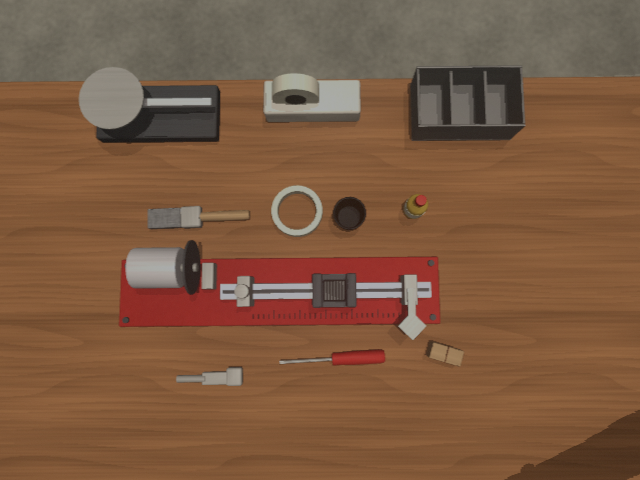

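View pics/scene0.png

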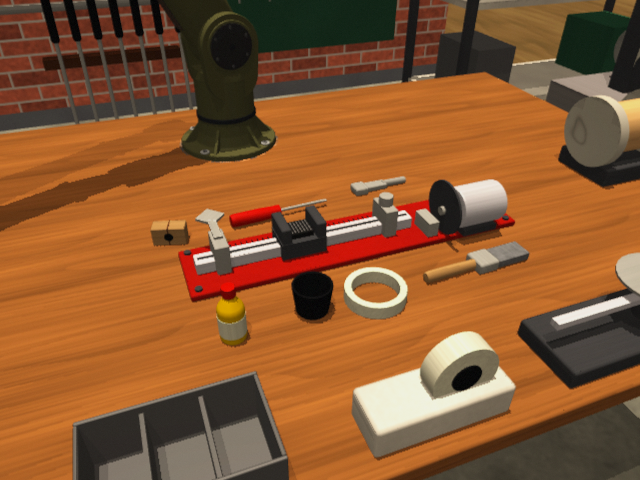

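The marked stop, with its diamond at about (412,326) in the top view, is on the -y side. The slider is at (335,291) and the plain stop with the thumbscrew is at (243,291). I'll close the fingers, hover over the pad and take a close look.

Run:
```python
from h import *
P=[0.513,0.010,0.20];best=None
for q in ([0,.70711,.70711,0],[0,.70711,-.70711,0]):
    j=ctrl.ik(P,q);print(q,None if j is None else np.round(j,2))
    if j is not None:
        c=np.abs(np.array(j)-get_state()["qpos"]).max()
        if best is None or c<best[0]: best=(c,q)
ctrl.close_gripper()
print(get_state()["time"])
ctrl.movep(P,best[1])
s=get_state();print(s["time"],s["tcp_pos"],s["eef_rot"],s["width"],s["contact_force"])
im,d=vision.grab_frame("wrist");cv2.imwrite("pics/w0.png",im)
for t in ["carriage_center","carriage_end_a","pad_top","marked_stop"]:
    for m in models.masks_of("wrist",t)[:2]:
        c=cloud("wrist",m["mask"],d,s)
        if len(c): print(t,round(m["p"],2),np.round(m["point"]),*[np.round(np.percentile(c,k,axis=0),3) for k in (2,50,98)])
```

```text
[0, 0.70711, 0.70711, 0] [ 0.5   0.45 -0.83  1.83  0.39  1.03 -0.49]
[0, 0.70711, -0.70711, 0] [-0.77  0.6   1.15  1.85 -0.62  1.11 -2.53]
1.3667
3.8 [0.51316416 0.00872559 0.1998702 ] [ 1.04838978e-04  7.07927388e-01  7.06285174e-01 -2.35224805e-04] -0.0001360006212917851 [-0.81544337  0.01337117  0.48952963]
carriage_center 0.7 [321. 227.] [ 0.483 -0.03   0.039] [0.512 0.008 0.062] [0.542 0.048 0.076]
carriage_end_a 0.82 [324. 223.] [ 0.483 -0.03   0.041] [0.512 0.008 0.062] [0.542 0.048 0.076]
pad_top 0.85 [320. 231.] [ 0.494 -0.012  0.055] [0.512 0.008 0.057] [0.531 0.025 0.058]
marked_stop 0.57 [252. 361.] [ 0.446 -0.118  0.066] [ 0.452 -0.111  0.07 ] [0.49  0.02  0.246]
marked_stop 0.56 [515.   2.] [0.656 0.174 0.001] [0.663 0.175 0.01 ] [0.67  0.176 0.013]
```

View pics/w0.png

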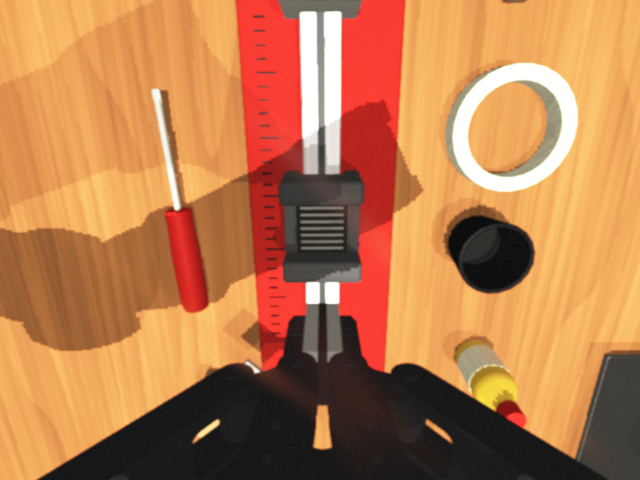

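The slider is under the tool: its deck centre is at about (321,228), which is y≈0.009. Next I lower onto the pad in steps and watch the force.

Run:
```python
from h import *
def show(n): 
    s=get_state();print(n,round(s["time"],2),np.round(s["tcp_pos"],4),np.round(s["contact_force"],1));return s
p=np.array([0.513,0.009,0.064])
ctrl.movel(p);s=show("above")
f0=np.array(s["contact_force"])
for z in (0.057,0.054,0.052,0.051,0.050,0.049,0.048,0.047):
    p[2]=z;ctrl.movel(p,max_speed=0.03);s=show(z)
    if s["contact_force"][2]-f0[2]>17: break
```

```text
above 5.11 [0.5135 0.0092 0.0647] [ 0.4  0.  -0. ]
0.057 5.49 [0.5129 0.0089 0.057 ] [ 0.6 -0.   0.8]
0.054 5.74 [0.5133 0.009  0.0548] [-2.6 -1.8 12.7]
0.052 5.99 [0.5134 0.009  0.053 ] [-2.4 -0.5 13.4]
0.051 6.24 [0.5134 0.0091 0.0521] [-2.  -0.5 13.7]
0.05 6.49 [0.5134 0.0091 0.0511] [-2.9 -1.2 14.3]
0.049 6.74 [0.5134 0.0091 0.0502] [-3.8 -1.9 14.8]
0.048 6.99 [0.5134 0.0092 0.0499] [-5.8 -0.8 24.4]
```

Run:
```python
from h import *
def show(n): 
    s=get_state();print(n,round(s["time"],2),np.round(s["tcp_pos"],4),np.round(s["contact_force"],1));return s
p=np.array([0.513,0.009,0.048])
for y in [-.005,-.02,-.035,-.045,-.055]+list(np.arange(-.060,-.12,-.004)):
    p[1]=y;ctrl.movel(p,max_speed=0.03);s=show(round(y,3));f=s["contact_force"]
    if abs(f[1])>9 or f[2]<14 or f[2]>45: break
im,d=vision.grab_frame("top")
c=cloud("top",models.masks_of("top","carriage_center")[0]["mask"],d);print(np.round(np.percentile(c,[2,50,98],axis=0),3))
im2,_=vision.grab_frame("scene");cv2.imwrite("pics/s1.png",cv2.resize(im2[150:330,130:430],None,fx=2.5,fy=2.5))
```

```text
-0.005 7.61 [ 0.5135 -0.0046  0.0499] [-5.9 -0.4 23.1]
-0.02 8.26 [ 0.5136 -0.0197  0.0499] [-6.5 -0.2 23.8]
-0.035 8.91 [ 0.5136 -0.0347  0.0499] [-4.9 -0.2 23.8]
-0.045 9.39 [ 0.5137 -0.0449  0.0499] [-5.8 -0.9 23.5]
-0.055 9.88 [ 0.5137 -0.055   0.0499] [-5.6 -1.1 22.6]
-0.06 10.19 [ 0.5137 -0.0599  0.0499] [-3.9 -1.2 22.6]
-0.064 10.47 [ 0.5137 -0.0639  0.0499] [-5.1 -1.3 22.4]
-0.068 10.76 [ 0.5138 -0.0679  0.0499] [-4.7 -0.1 22.4]
-0.072 11.04 [ 0.5138 -0.0719  0.0499] [-5.2 -0.5 22.7]
-0.076 11.32 [ 0.5138 -0.0759  0.0499] [-5.7 -0.2 22.5]
-0.08 11.61 [ 0.5138 -0.0785  0.05  ] [-5.4  3.9 22.1]
-0.084 11.89 [ 0.5142 -0.0801  0.05  ] [-4.8  9.  20.8]
-0.088 12.18 [ 0.5148 -0.0836  0.05  ] [-3.   9.6 18.3]
[[ 0.484 -0.061  0.042]
 [ 0.499 -0.044  0.074]
 [ 0.533 -0.038  0.078]]
```

View pics/s1.png

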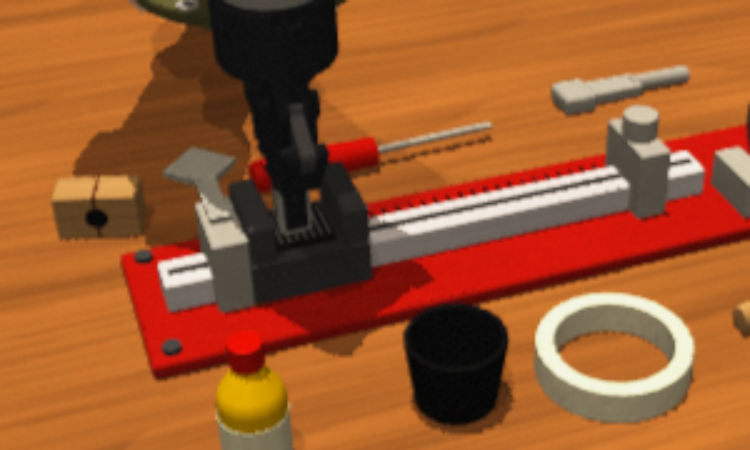

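The slider rests on the marked stop: the contact force rose to about 9 N, then the fingertip slid on the rubber. I'll lift straight up, retreat and check.

Run:
```python
from h import *
def show(n): 
    s=get_state();print(n,round(s["time"],2),np.round(s["tcp_pos"],4),np.round(s["contact_force"],1));return s
y=-0.0865
for z in (0.051,0.054,0.058,0.064): ctrl.movel([0.513,y,z],max_speed=0.02);show(z)
ctrl.movel([0.513,y+.007,0.085],max_speed=0.06)
ctrl.movel([0.513,-0.05,0.24],max_speed=0.15);s=show("up")
im,d=vision.grab_frame("wrist");cv2.imwrite("pics/w2.png",im)
for t in ["carriage_center","marked_stop"]:
    for m in models.masks_of("wrist",t)[:1]:
        c=cloud("wrist",m["mask"],d,s);print(t,np.round(np.percentile(c,[2,50,98],axis=0),3))
im2,_=vision.grab_frame("scene");cv2.imwrite("pics/s2.png",cv2.resize(im2[180:310,160:360],None,fx=4,fy=4,interpolation=cv2.INTER_CUBIC))
```

```text
0.051 12.64 [ 0.5147 -0.0835  0.0526] [-1.4  6.6 13.4]
0.054 12.94 [ 0.5147 -0.0834  0.0555] [-1.   6.8 12.2]
0.058 13.29 [ 0.5128 -0.087   0.0578] [ 0.6  0.7 -0.1]
0.064 13.74 [ 0.513  -0.0866  0.0641] [-0.9  0.8 -0.4]
up 15.46 [ 0.5125 -0.0504  0.2391] [-0.1 -0.5 -0.1]
carriage_center [[ 0.483 -0.117  0.037]
 [ 0.512 -0.079  0.062]
 [ 0.542 -0.04   0.076]]
marked_stop [[ 0.429 -0.15   0.065]
 [ 0.462 -0.13   0.071]
 [ 0.538 -0.111  0.073]]
```

View pics/s2.png

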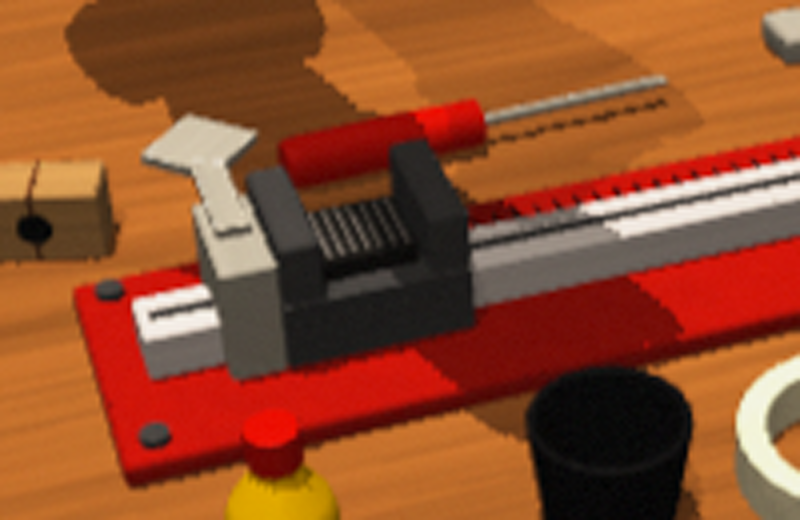

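View pics/w2.png

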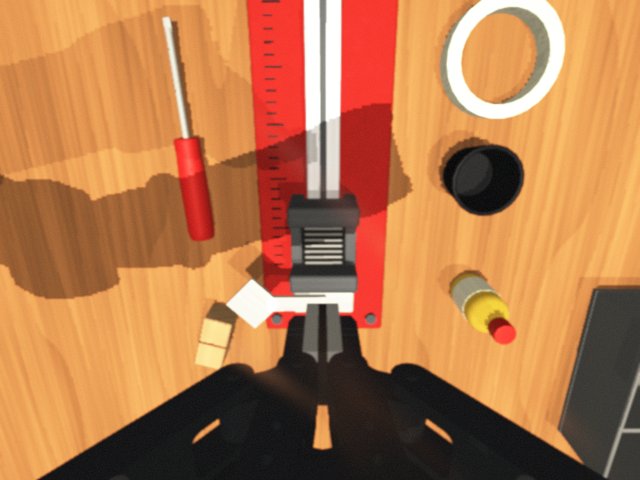

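Both views show the slider flush against the stop with the diamond plate (contact line at about (325,291) in the wrist view). The pad is up and nothing else has moved, so I'm handing in.

```bash
python3 -c "
from h import *
ticket.close_job();print(get_state()['time'])"
```

```text
the job is handed in; nothing more can be done
the job is handed in; nothing more can be done
```

The slider is resting against the marked stop with its pad up, and I've handed the job in. I pressed the pad to its limit with the closed fingertips (about 24 N). Keeping it down, I slid the slider about 88 mm towards -y until it met the stop. The side force rose to about 9 N there, and I then lifted straight off.

- **Final position:** after the lift, the pictures show the slider flush against the stop with the diamond plate. The slider's centre measured y ≈ -0.079 and the stop's about -0.131, which matches the 52 mm contact spacing.
- **Surroundings:** the pad is up, and the loose things seen in the last pictures look unmoved. The brush and iron head were out of view in those, but the arm never went near them.
- **Robot:** it was clear of everything before hand-in, at about 15.5 s.
- **Disagreeing reading:** one top-camera reading of the slider, taken while the arm was blocking the view, was wrong (y ≈ -0.044). I ignored it. No other check disagreed.

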